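Set the saw stop and bring the tube up to it

ROBOT

A 7-joint arm with a two-finger parallel gripper is mounted at the origin on the work surface. World frame = base frame: x ahead of the robot, y to its left, z up, the work surface at z = 0. Lengths are in m, angles in rad, forces in N, time in s.
With the tool pointing down it reaches from about 0.4 to 0.85 m from the base axis. Payload 10.4 kg.
Tool frame: the origin (TCP) lies at the very end of the fingers, on their centre line; the grasp point (between the pads) lies r.grasp_offset behind it (r.grasp_offset is the distance from the TCP to the grasp point, in m); z points along the fingers, y is the direction in which the jaws open and shut (so a half turn about z gives the same grasp; the last joint's range is limited). The gripper opens to 87 mm and grips with 3 to 60 N. Pads are 19 mm wide; open, the fingers measure 117 mm over their backs; the gripper's body (75 mm by 190 mm) begins 51 mm behind the grasp point.
Start: joints at [-0.023, 0.332, -0.065, 1.46, 0.022, 1.35, -0.088], TCP at [0.625, 0, 0.223] pointing down, gripper open.
Joint ranges: [-2.6, 2.6], [-0.5, 2.12], [-1.47, 1.34], [0.16, 2.42], [-1.27, 4.41], [0.06, 2.06], [-2.6, 2.6]. Speed limits (rad/s): [2.22, 2.22, 2.79, 2.79, 3.14, 3.14, 3.14].

INTERFACE

Orientations are given as a unit quaternion [x, y, z, w].
In Python, from bench import read_state, cams, job, r gives the robot as it stands. The module is installed in compiled form; this text tells all that it offers.
- The arm moves only by the tool arm_command, never from a script. Its argument "increments" is a list of rows, each an object of numbers: "gripper": the opening in per cent of the stroke, from 0 (shut) to 100 (fully open); "dx", "dy", "dz": the shift along the tool's x, y, z in m; "spin": the turn about the tool's z in degrees. In form: [{"gripper": .., "dx": .., "dy": .., "dz": .., "spin": ..}, ...]. A call has exactly 8 rows; each row shifts and turns the commanded pose from where the row before left it, along the tool's axes as they then stand; what a row does not reach is not made up. A row lasts 1/8 s, in which the tool goes at most 62.5 mm and 10.7 degrees, less where a joint would pass 70% of its speed; a pose out of reach is approached as far as the arm can. A call with a gripper value outside its range is refused whole. The fingers move at their own pace and stop on an object; "grip_force" is the grip in N (left out, the last holds). Time passes only in rows, so rows that do not move let the fingers close, or fill a call up. It gives the time, the measured TCP pose, the force and the opening at its end, in the units of the state.
- read_state(): the state, without advancing time (a new reading comes with each control period).
- cams.camera(name): name is "scene" or "side" or "wrist"; returns the picture (384x512x3 uint8, red, green, blue); there is no depth.
- cams.camera_info(name): a dict with "K" (3x3 intrinsics, pixels), "rvec" (rotation vector, rad) and "tvec" (3), from world to camera coordinates, as OpenCV has them. Camera axes: x right, y down, z forward; pixel columns grow to the right and rows downward; lengths in m; the calibration is good to about 2 mm. A picture is of the moment at which its call begins: read the wrist's pose just before it. camera_info takes no time and is no camera call; for the wrist camera it gives the pose at the moment of the call.
- job.close_job(): hands the job in, once; it reports no verdict.
The state is a dict: "time": time; "joint_positions": joint angles; "joint_vel": joint speeds; "joint_torque": joint torques, N m; "ee_pos": TCP position; "eef_rot": TCP orientation; "ft_force": force on the tool from outside, world axes, zero at the start; "torque": the same for the moment, N m; "width": finger opening in m.
Only numpy, scipy, OpenCV 4.12 (cv2) and the standard library are available. Lean on these libraries where they do the work, as an engineer would, in place of code of your own. Each camera call takes 0.05 s, during which the arm holds its last target.

TASK

Roll the black thumbwheel on the blue saw gauge with a fingertip until the stop's red pointer stands in the middle of the green marker (not the yellow one); move the stop only by its wheel, never by pushing on it. Then push the aluminium tube along its channel until its end rests against the red stop, without shifting the stop off the green marker, let go, and leave the other things on the bench alone.

Things in the scene. Friction and masses are not known exactly. Their poses are not given: they have to be found in the camera images.
- gauge: saw gauge bolted to the bench: blue base 135 x 430 x 10 mm; y axis along its channel, z up, origin at bench height on the channel's centre line. In its frame (mm): dark rails at x +-22 to +-34, y -235 to 60, tops z 24; channel between them, floor z 10, open at the -y end; white scale ledge x 34 to 75, y -55 to 63, top z 24; grey wheel housing x +-30, y 65 to 175, top z 82
- wheel_top (a point): highest point of the black ribbed thumbwheel (80 mm in diameter, 28 mm wide), 86 mm above the bench, at x 0, y 120 mm in the gauge's frame, where it stays as the wheel turns. The wheel shows only 4 mm above its housing's cheeks, so it is rolled by pressing on top and stroking along the gauge's y, again and again
- stop: red stop block 40 x 25 x 45 mm (x, y, z) in the channel, top 55 mm above the bench. Origin: bottom centre (10 mm above the bench) of its face towards the tube (-y); axes as the gauge's. Slides along y from -35 to +35 mm in the gauge's frame, driven by the thumbwheel through a rod; a push of over about 18 N by the tube shifts it
- pointer (a point): tip of the stop's red pointer (3 mm wide), which reaches out over the white ledge, 12.5 mm further along +y than the stop's face. It is to come to the green marker's y, in the gauge's frame
- green_marker: flat green strip 32 x 8 x 1.6 mm fixed on the white ledge, its 8 mm along the gauge's y; origin at the centre of its underside, axes as the gauge's. The wanted place of the pointer; at the start on either side of it, 14 to 34 mm off
- yellow_marker: like the green one but yellow: another job's mark, to be ignored
- tube: square aluminium tube offcut with black end caps, 40 x 100 x 40 mm (x, y, z), 0.15 to 0.31 kg, lying in the channel along the gauge's y; origin at the centre of its underside (10 mm above the bench), ends 50 mm away along y, top 50 mm above the bench. Starts well clear of the stop, on its -y side. Sliding takes 1 to 4 N; its outer (-y) end can be pushed above the rails
- spray_can: bystander: yellow spray can 60 mm in diameter, 150 mm tall, standing on the bench; origin at its foot
- wrench: bystander: steel wrench 170 mm long lying on the bench
- screwdriver: bystander: screwdriver 190 mm long lying on the bench
- wheel_axle (a point): centre of the thumbwheel, 40 mm below its top; the axle lies along the gauge's x. Ribs 2 mm high every 20 degrees. Stroking the top towards +y drives the stop towards +y, and back likewise: 10 mm per radian, so 1 mm of stop for 4 mm of rim. It needs about 4.5 N at the rim (press with 5 N or more) and stays where it is left

How it is judged:
By the outcome, as a careful person would: the job done as asked, in the order asked, and still so for the second after the job is handed in, with the robot touching nothing.
It also fails if it takes over 70 s, if anything falls off the work surface, if the arm or the gripper's body presses on something with over 40 N, if the wrist force passes 120 N, or if a joint passes its speed limit or range.

## Working session

There is one attempt and no reset: what is moved stays moved. The work goes in short steps, Python scripts to look and compute and a tool call to move; the robot and the scene stay as the last step left them, time stands still between calls to the robot, and variables do not carry over. Pictures are saved under pics/ and viewed, and the job is handed in when it is done.

Besides the shell and the picture viewer there is one more tool, called after ">>>" as name(argument=value, ...) on one line, values as JSON. arm_command: Moves the arm, as the interface text tells. Its arguments: {"type":"object","properties":{"increments":{"type":"array","items":{"type":"object","properties":{"gripper":{"type":"number"},"dx":{"type":"number"},"dy":{"type":"number"},"dz":{"type":"number"},"spin":{"type":"number"}}}},"grip_force":{"type":"number"}},"required":["increments"]}

```bash
mkdir -p pics; ls; python3 - <<'E'
from bench import read_state,cams,r
import cv2
s=read_state()
print({k:s[k] for k in('time','ee_pos','eef_rot','ft_force','width')}, r.grasp_offset)
for n in('scene','side','wrist'):
    cv2.imwrite(f'pics/{n}0.png',cams.camera(n)[:,:,::-1]); i=cams.camera_info(n); print(n,i)
E
```

```text
pics
{'time': 0.0, 'ee_pos': array([ 6.24620541e-01, -1.11466975e-05,  2.21753776e-01]), 'eef_rot': array([ 7.07102764e-01,  7.07110453e-01, -5.22725683e-04, -4.63308318e-04]), 'ft_force': array([-0.4245516 ,  0.13433401,  0.99428541]), 'width': 0.08704376983382213} 0.0187
scene {'K': array([[419.22848159,   0.        , 258.35539691],
       [  0.        , 419.22848159, 190.6672112 ],
       [  0.        ,   0.        ,   1.        ]]), 'rvec': array([ 1.72082558,  2.07075453, -0.64412909]), 'tvec': array([ 1.34146191e-03, -4.63644161e-01,  1.40678491e+00])}
side {'K': array([[359.84268385,   0.        , 254.35007684],
       [  0.        , 359.84268385, 193.72483742],
       [  0.        ,   0.        ,   1.        ]]), 'rvec': array([ 2.3377198 , -0.15682312,  0.0449111 ]), 'tvec': array([-0.59432585,  0.18925548,  0.71338737])}
wrist {'K': array([[266.98427764,   0.        , 252.61947243],
       [  0.        , 266.98427764, 190.91076216],
       [  0.        ,   0.        ,   1.        ]]), 'rvec': array([-2.89465266e+00, -6.95184692e-04, -1.81945960e-04]), 'tvec': array([-0.62617572, -0.02949392,  0.38990537])}
```

View pics/scene0.png

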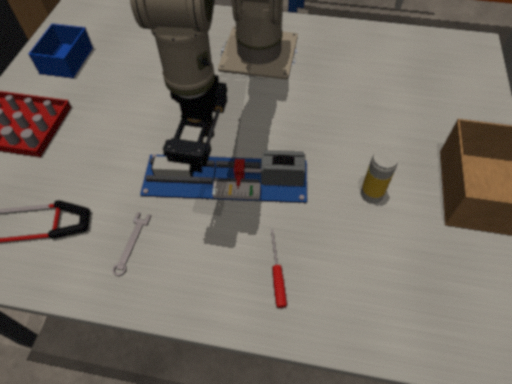

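View pics/side0.png

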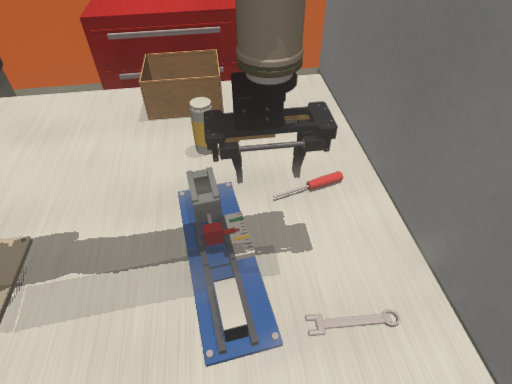

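View pics/wrist0.png

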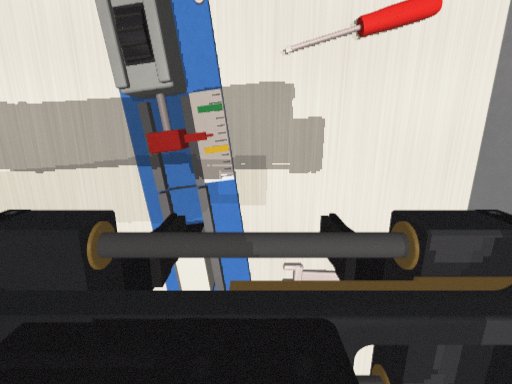

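```bash
cat > h.py <<'E'
import numpy as np,cv2
from bench import read_state,cams,r
def snap(n,name):
    i=cams.camera_info(n); im=cams.camera(n)[:,:,::-1].copy(); cv2.imwrite(f'pics/{name}.png',im)
    np.savez(f'pics/{name}.npz',**{k:np.array(v) for k,v in i.items()}); return im,i
def load(name):
    return cv2.imread(f'pics/{name}.png'),dict(np.load(f'pics/{name}.npz'))
def ray(i,uv):
    R=cv2.Rodrigues(np.array(i['rvec']))[0]; t=np.array(i['tvec'])
    d=R.T@np.linalg.inv(i['K'])@np.array([uv[0],uv[1],1.]); return -R.T@t,d/np.linalg.norm(d)
def onz(i,uv,z):
    c,d=ray(i,uv); return c+d*(z-c[2])/d[2]
def tri(obs):
    A=np.zeros((3,3));b=np.zeros(3)
    for i,uv in obs:
        c,d=ray(i,uv);P=np.eye(3)-np.outer(d,d);A+=P;b+=P@c
    p=np.linalg.solve(A,b)
    res=[np.linalg.norm((np.eye(3)-np.outer(ray(i,uv)[1],ray(i,uv)[1]))@(p-ray(i,uv)[0])) for i,uv in obs]
    return p,np.round(res,4)
def crop(name,x0,y0,x1,y1,s):
    im=cv2.imread(f'pics/{name}.png')[y0:y1,x0:x1]; cv2.imwrite(f'pics/{name}_c{x0}_{y0}.png',cv2.resize(im,None,fx=s,fy=s,interpolation=cv2.INTER_CUBIC))
E
python3 - <<'E'
from h import *
for n in('side','wrist','scene'):
    im,i=snap(n,n+'1'); print(n,'cam',np.round(ray(i,(256,192))[0],3))
crop('side1',160,150,300,370,3.4/1.3); crop('wrist1',90,0,260,200,3); 
E
```

```text
side cam [ 0.551 -0.453  0.624]
wrist cam [0.626 0.067 0.385]
scene cam [1.154 0.222 0.902]
```

```bash
ls pics
```

```text
scene0.png
scene1.npz
scene1.png
side0.png
side1.npz
side1.png
side1_c160_150.png
wrist0.png
wrist1.npz
wrist1.png
wrist1_c90_0.png
```

View pics/side1_c160_150.png

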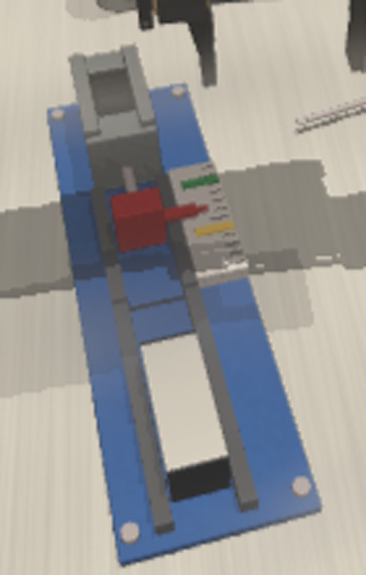

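View pics/wrist1_c90_0.png

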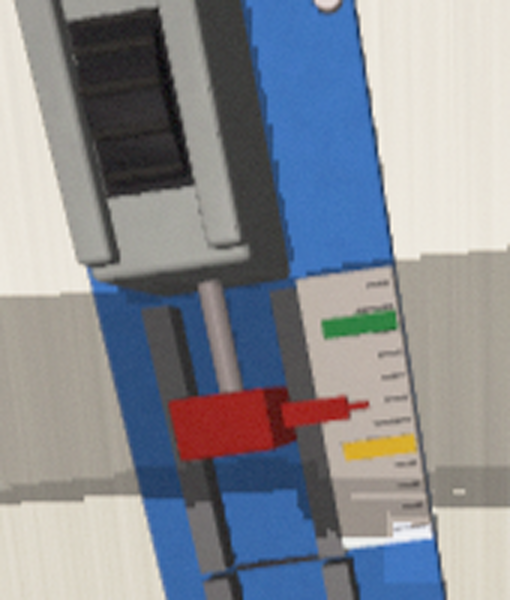

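```bash
python3 - <<'E'
from h import *
im,i=load('side1')
h=cv2.cvtColor(im,cv2.COLOR_BGR2HSV)
m=cv2.inRange(h,(105,150,60),(125,255,255)); m[:150]=0;m[:,:160]=0;m[:,300:]=0
pts=cv2.findNonZero(m); hull=cv2.convexHull(pts); a=cv2.approxPolyDP(hull,5,True)[:,0]
for p in a: print(p,np.round(onz(i,p,.010),4))
for n in ('side1','wrist1'):
    im,i=load(n);h=cv2.cvtColor(im,cv2.COLOR_BGR2HSV)
    for c,lo,hi in(('green',(50,120,40),(85,255,255)),('yellow',(18,150,120),(30,255,255)),('red',(0,170,60),(6,255,255))):
        m=cv2.inRange(h,lo,hi); k,l,st,ce=cv2.connectedComponentsWithStats(m)
        for q in range(1,k):
            if st[q,4]>15: print(n,c,st[q],np.round(ce[q],1),np.round(onz(i,ce[q],.0255),4))
E
```

```text
Traceback (most recent call last):
cv2.error: OpenCV(4.12.0) /io/opencv/modules/imgproc/src/convhull.cpp:143: error: (-215:Assertion failed) total >= 0 && (depth == CV_32F || depth == CV_32S) in function 'convexHull'
```

The pointer sits between the markers: the green one is on the +y (housing) side at about wrist px (210,108), the yellow one on the −y side at about (216,149), and the pointer tip is near (212,135).

```bash
python3 - <<'E'
from h import *
im,i=load('side1')
h=cv2.cvtColor(im,cv2.COLOR_BGR2HSV)
print(h[260,197],h[330,258],h[300,262])
m=cv2.inRange(h,(100,110,40),(128,255,255)); m[:150]=0;m[:,:160]=0;m[:,300:]=0
k,l,st,ce=cv2.connectedComponentsWithStats(m); print(st[1:][st[1:,4]>100])
pts=cv2.findNonZero(m)
if pts is not None:
  hull=cv2.convexHull(pts); a=cv2.approxPolyDP(hull,5,True)[:,0]
  for p in a: print(p,np.round(onz(i,p,.010),4))
for n in ('side1','wrist1'):
    im,i=load(n);h=cv2.cvtColor(im,cv2.COLOR_BGR2HSV)
    for c,lo,hi in(('green',(50,120,40),(85,255,255)),('yellow',(18,150,120),(30,255,255)),('red',(0,170,60),(6,255,255))):
        m=cv2.inRange(h,lo,hi); k,l,st,ce=cv2.connectedComponentsWithStats(m)
        for q in range(1,k):
            if st[q,4]>15: print(n,c,st[q],np.round(ce[q],1),np.round(onz(i,ce[q],.0255),4))
E
```

```text
[110 105 134] [109 133 155] [108 134 154]
[[ 221  198   18   18  239]
 [ 181  205   15   20  219]
 [ 196  272   81   94 2687]]
[256 350] [ 0.5763 -0.2023  0.01  ]
[206 365] [ 0.4915 -0.2156  0.01  ]
[181 206] [0.444  0.1575 0.01  ]
[234 198] [0.5711 0.1663 0.01  ]
[276 326] [ 0.617  -0.1652  0.01  ]
side1 red [  80    0  159   80 7709] [158.4  28. ] [0.3234 1.3    0.0255]
wrist1 green [198 104  24   8 128] [209.8 107.8] [0.571  0.0868 0.0255]
wrist1 yellow [205 145  24   8 126] [216.1 148.7] [0.5775 0.0344 0.0255]
wrist1 yellow [ 87 251   6  12  26] [ 89.2 256.7] [ 0.3842 -0.1243  0.0255]
wrist1 yellow [413 251   6  15  27] [415.9 258. ] [ 0.8688 -0.1263  0.0255]
wrist1 red [ 357    0   85   36 1642] [397.7  15.3] [0.7993 0.1924 0.0255]
wrist1 red [147 130  65  23 875] [171.3 140.1] [0.5184 0.0458 0.0255]
```

>>> arm_command(increments=[{"gripper":0,"dy":-0.03,"dx":0.01,"spin":0},{"gripper":0,"dy":-0.03,"dx":0.02},{"gripper":0,"dy":-0.02,"dx":0.02},{"gripper":0},{"gripper":0},{"gripper":0},{"gripper":0},{"gripper":0}], grip_force=20)

```text
validation failed for argument at $.in...
```

```bash
python3 - <<'E'
from h import *
s=read_state();print(s['time'],s['ee_pos'],s['width'],s['ft_force'],s['joint_positions'])
im,i=snap('wrist','wrist2'); cv2.imwrite('pics/w2.png',cv2.resize(im,None,fx=1.5,fy=1.5))
E
```

```text
0.3 [ 6.24914229e-01 -5.82008093e-08  2.22321222e-01] 0.08699007583022006 [0.43273219 0.69648906 0.21038442] [-0.0225899   0.3324243  -0.064695    1.46033883  0.02160878  1.34987231
 -0.0885026 ]
```

View pics/w2.png

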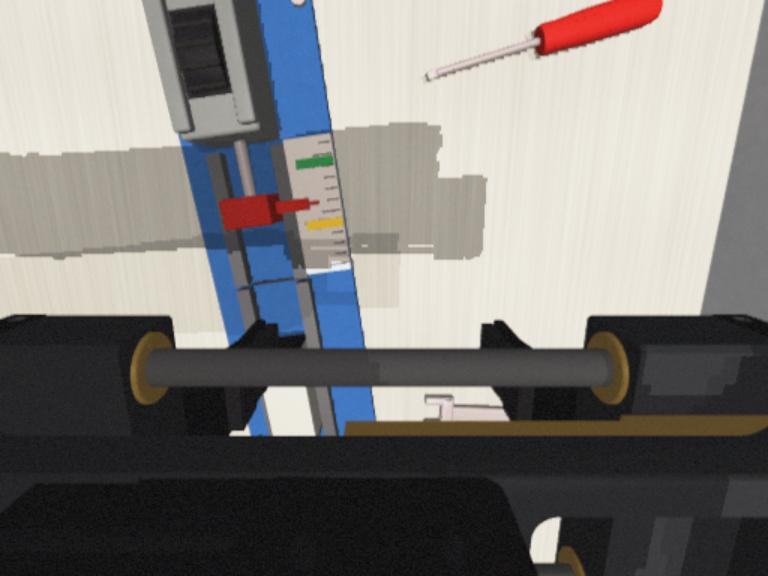

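>>> arm_command(increments=[{"gripper":0,"dx":0.01,"dy":-0.03,"dz":0,"spin":0},{"gripper":0,"dx":0.02,"dy":-0.03,"dz":0,"spin":0},{"gripper":0,"dx":0.02,"dy":-0.02,"dz":0,"spin":0},{"gripper":0,"dx":0,"dy":0,"dz":0,"spin":0},{"gripper":0,"dx":0,"dy":0,"dz":0,"spin":0},{"gripper":0,"dx":0,"dy":0,"dz":0,"spin":0},{"gripper":0,"dx":0,"dy":0,"dz":0,"spin":0},{"gripper":0,"dx":0,"dy":0,"dz":0,"spin":0}], grip_force=20)

```text
time: 1.35
ee_pos: [0.5452, 0.0498, 0.2224]
eef_rot: [0.707, 0.707, -0.0, -0.0]
ft_force: [0.4, -1.2, 0.0]
width: 0.0148
```

```bash
python3 - <<'E'
from h import *
s=read_state();print(s['time'],s['ee_pos'],s['width'],s['ft_force'],s['joint_positions'])
im,i=snap('wrist','wrist2'); cv2.imwrite('pics/w2.png',cv2.resize(im,None,fx=1.5,fy=1.5))
E
```

```text
1.35 [0.54516102 0.0497551  0.22241632] 0.014790304041603673 [ 0.44545976 -1.20568254  0.00856547] [-0.07690884  0.16640077 -0.10931733  1.66521926  0.01865795  1.31117853
 -0.19003668]
```

View pics/w2.png

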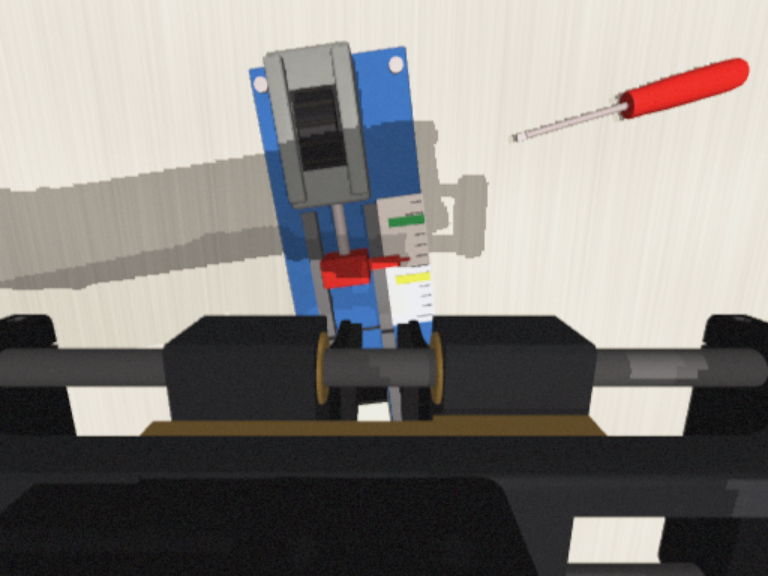

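Whole housing in view: wheel opening centred about (320,128) in the 1.5× picture, green strip (406,221), pointer tip about (408,261), base far corners (249,69) and (406,46).

```bash
cat > m.py <<'E'
from h import *
def blobs(n,c):
    lo,hi={'green':((50,110,40),(85,255,255)),'yellow':((18,120,120),(32,255,255)),'red':((0,150,60),(6,255,255))}[c]
    im,i=load(n);h=cv2.cvtColor(im,cv2.COLOR_BGR2HSV);m=cv2.inRange(h,lo,hi)
    k,l,st,ce=cv2.connectedComponentsWithStats(m)
    return i,[(st[q],ce[q],l==q) for q in range(1,k) if st[q,4]>40]
E
python3 - <<'E'
from m import *
from itertools import combinations
obs={}
for c in('green','yellow'):
    o=[]
    for n in('wrist1','wrist2'):
        i,b=blobs(n,c); b=[x for x in b if x[0][1]<200]; 
        print(n,c,[(np.round(x[1],1),x[0]) for x in b]); o.append((i,b[0][1]))
    print(c,'tri',tri(o), [np.round(onz(a,p,.0256),4) for a,p in o])
crop('wrist2',160,20,300,230,2.8)
crop('wrist2',235,120,300,220,6)
crop('wrist1',180,80,250,170,6)
E
```

```text
wrist1 green [(array([209.8, 107.8]), array([198, 104,  24,   8, 129], dtype=int32))]
wrist2 green [(array([270.8, 146.8]), array([259, 143,  24,   8, 114], dtype=int32))]
green tri (array([0.57111726, 0.08677445, 0.02589316]), array([0., 0.])) [array([0.5711, 0.0868, 0.0256]), array([0.5711, 0.0868, 0.0256])]
wrist1 yellow [(array([216.3, 148.7]), array([204, 145,  25,   8, 139], dtype=int32))]
wrist2 yellow [(array([274.7, 185. ]), array([264, 181,  23,   8, 111], dtype=int32))]
yellow tri (array([0.57753728, 0.03431085, 0.02473899]), array([0.0001, 0.0001])) [array([0.5777, 0.0345, 0.0256]), array([0.5774, 0.0344, 0.0256])]
```

View pics/wrist2_c160_20.png

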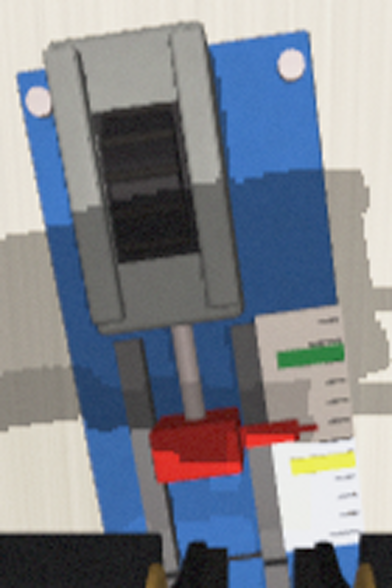

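View pics/wrist2_c235_120.png

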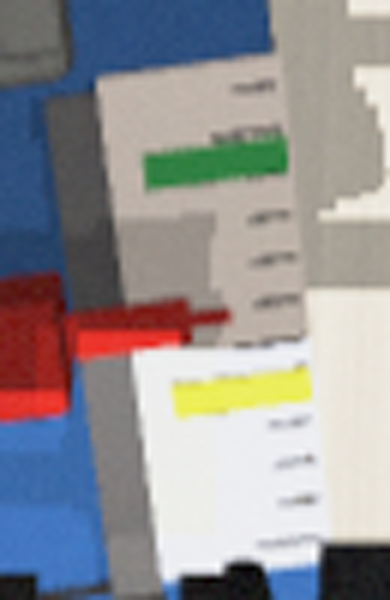

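View pics/wrist1_c180_80.png

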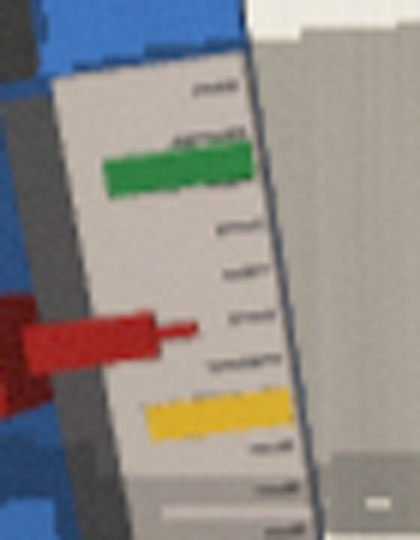

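```bash
python3 - <<'E'
from m import *
i1=load('wrist1')[1];i2=load('wrist2')[1]
z2=lambda u,v,s,x,y:(x+(u+.5)/s-.5,y+(v+.5)/s-.5)
BL=onz(i2,z2(18,72,2.8,160,20),.010);BR=onz(i2,z2(307,30,2.8,160,20),.010)
LR=onz(i2,z2(272,52,6,235,120),.024);LL=onz(i2,z2(97,78,6,235,120),.024)
print('base',BL,BR,np.linalg.norm(BR-BL),'ledge',LL,LR,np.linalg.norm(LR-LL))
e=BR-BL;print('ang base',np.degrees(np.arctan2(e[1],e[0])))
g=np.array([.5711,.0868]);y=np.array([.5775,.0344]);d=g-y;print('ang mk',np.degrees(np.arctan2(-d[0],d[1])))
p=tri([(i1,z2(196,327,6,180,80)),(i2,z2(230,316,6,235,120))]);print('pointer',p)
# housing top inner wheel centre estimate
for a in (7.05,):
    th=np.radians(a);ex=np.array([np.cos(th),np.sin(th)]);ey=np.array([-np.sin(th),np.cos(th)])
    O=(LL+LR)[:2]/2-ex*.0545-ey*.063
    O2=(BL+BR)[:2]/2
    print('O',O,'axis wheel',O+ey*.12,'base end in gauge',[(np.dot(q[:2]-O,ex),np.dot(q[:2]-O,ey)) for q in(BL,BR)])
    print('green',(g-O)@ex,(g-O)@ey,'ptr',(p[0][:2]-O)@ex,(p[0][:2]-O)@ey,'d',(g-p[0][:2])@ey)
    for uv in((96,112),(176,102),(200,250),(120,262)):
        q=onz(i2,z2(*uv,2.8,160,20),.078)[:2];print('opening',(q-O)@ex,(q-O)@ey)
    for uv in((46,50),(204,25),(243,310),(100,330)):
        q=onz(i2,z2(*uv,2.8,160,20),.082)[:2];print('housing',(q-O)@ex,(q-O)@ey)
E
```

```text
base [0.43643444 0.21353645 0.01      ] [0.56786799 0.23071836 0.01      ] 0.1325518642643394 ledge [0.54432754 0.10524594 0.024     ] [0.58282402 0.11083516 0.024     ] 0.038900103109621276
ang base 7.447869642217195
ang mk 6.963468526488004
pointer (array([0.57404201, 0.05375653, 0.03314816]), array([0.0001, 0.0001]))
O [0.51722017 0.03882778] axis wheel [0.50249191 0.15792051] base end in gauge [(np.float64(-0.05873198991426828), np.float64(0.18330304368406386)), (np.float64(0.0738166784702374), np.float64(0.18422349435965849))]
green 0.0593603642813254 0.04099655616580701 ptr 0.05822452759692833 0.007841824860201135 d 0.03315473130560588
opening -0.014648017779394512 0.14641041835442486
opening 0.01585828351181355 0.1461272170037216
opening 0.01723864897846347 0.09219317919158988
opening -0.01480930100027218 0.0915759866301062
housing -0.028450291204260958 0.16823485215441492
housing 0.03009128057480721 0.1692587494940818
housing 0.03119388900542749 0.06732147040602304
housing -0.026415753605889547 0.06660333538778944
```

>>> arm_command(increments=[{"gripper":0,"dx":0,"dy":0,"dz":0,"spin":10.37},{"gripper":0,"dx":0,"dy":0,"dz":0,"spin":10.37},{"gripper":0,"dx":0,"dy":0,"dz":0,"spin":10.37},{"gripper":0,"dx":0,"dy":0,"dz":0,"spin":10.37},{"gripper":0,"dx":0,"dy":0,"dz":0,"spin":10.37},{"gripper":0,"dx":0,"dy":0,"dz":0,"spin":10.37},{"gripper":0,"dx":0,"dy":0,"dz":0,"spin":10.37},{"gripper":0,"dx":0,"dy":0,"dz":0,"spin":10.37}])

```text
time: 2.4
ee_pos: [0.5451, 0.05, 0.2225]
eef_rot: [0.998, 0.058, 0.0, 0.0]
ft_force: [0.7, 1.5, -0.3]
width: 0.0005
```

```bash
python3 - <<'E'
from h import *
from scipy.spatial.transform import Rotation as R
s=read_state();print(s['time'],s['ee_pos'],s['width'],s['ft_force'],s['joint_positions']);M=R.from_quat(s['eef_rot']).as_matrix();print(M)
t=np.array([.5047,.1441,.092]);print(M.T@(t-s['ee_pos']))
im,i=snap('wrist','wrist3'); cv2.imwrite('pics/w3.png',cv2.resize(im,None,fx=1.5,fy=1.5))
E
```

```text
2.4 [0.54505496 0.04998501 0.22254264] 0.0005478232829672941 [ 0.68829871  1.52143739 -0.29670016] [-1.73668186e-01  1.61322539e-01 -1.45564844e-03  1.67068239e+00
  2.71930104e-04  1.30955338e+00 -1.62904873e+00]
[[ 9.93172317e-01  1.16656535e-01  3.90219979e-05]
 [ 1.16656536e-01 -9.93172317e-01 -2.24368757e-05]
 [ 3.61381599e-05  2.68358549e-05 -9.99999999e-01]]
[-0.02910501 -0.09818358  0.13053896]
```

View pics/w3.png

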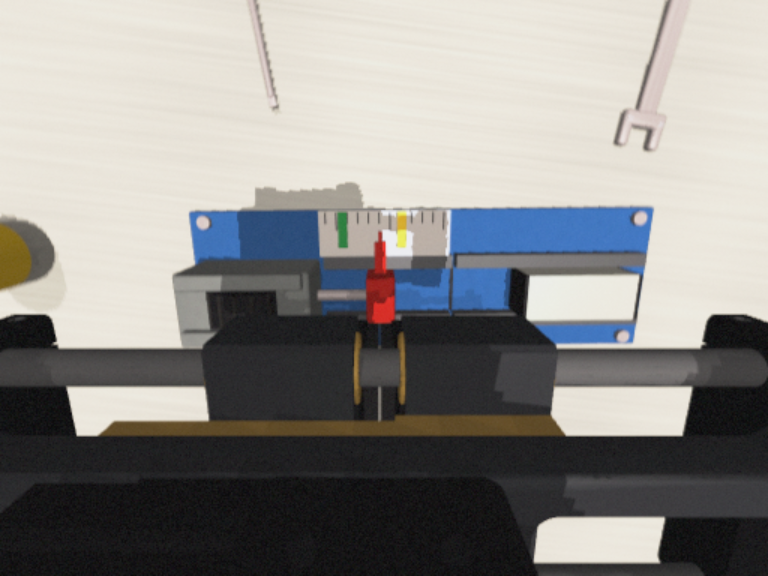

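Gauge now lies level in the picture (pointer at (380,235), green (342,229)); fingers closed. Moving to the start of a stroke over the wheel.

>>> arm_command(increments=[{"gripper":0,"dx":-0.01,"dy":-0.033,"dz":0.01,"spin":0},{"gripper":0,"dx":-0.01,"dy":-0.033,"dz":0.02,"spin":0},{"gripper":0,"dx":-0.009,"dy":-0.032,"dz":0.03,"spin":0},{"gripper":0,"dx":0,"dy":0,"dz":0.03,"spin":0},{"gripper":0,"dx":0,"dy":0,"dz":0.025,"spin":0},{"gripper":0,"dx":0,"dy":0,"dz":0.015,"spin":0},{"gripper":0,"dx":0,"dy":0,"dz":0.003,"spin":0},{"gripper":0,"dx":0,"dy":0,"dz":0.001,"spin":0}])

```text
time: 3.45
ee_pos: [0.5048, 0.1438, 0.0892]
eef_rot: [0.998, 0.062, 0.001, -0.0]
ft_force: [0.3, -0.4, 0.0]
width: 0.0002
```

```bash
python3 - <<'E'
from h import *
s=read_state();print(s['time'],s['ee_pos'],s['ft_force'])
im,i=snap('wrist','wrist4'); cv2.imwrite('pics/w4.png',cv2.resize(im,None,fx=1.5,fy=1.5))
im,i=snap('side','side4'); crop('side4',130,60,330,260,3)
E
```

```text
3.45 [0.50476287 0.14383496 0.08923587] [ 0.28022667 -0.36054662  0.03349705]
```

View pics/w4.png

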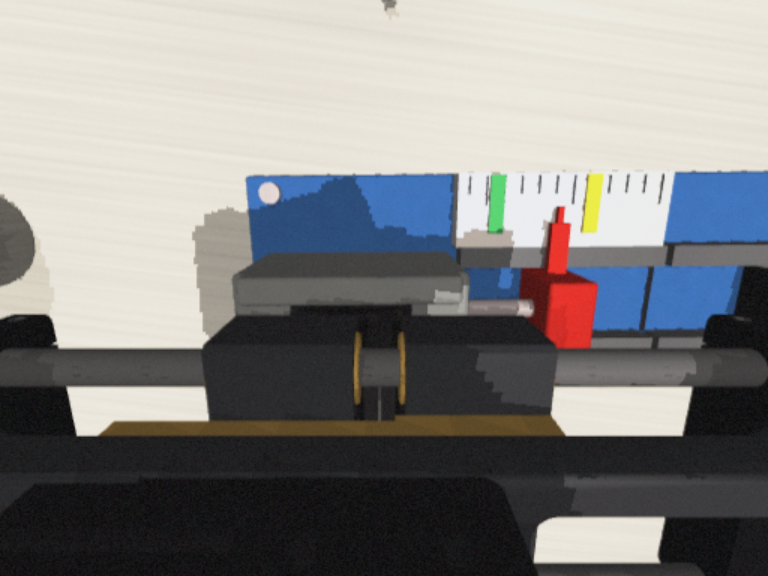

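View pics/side4_c130_60.png

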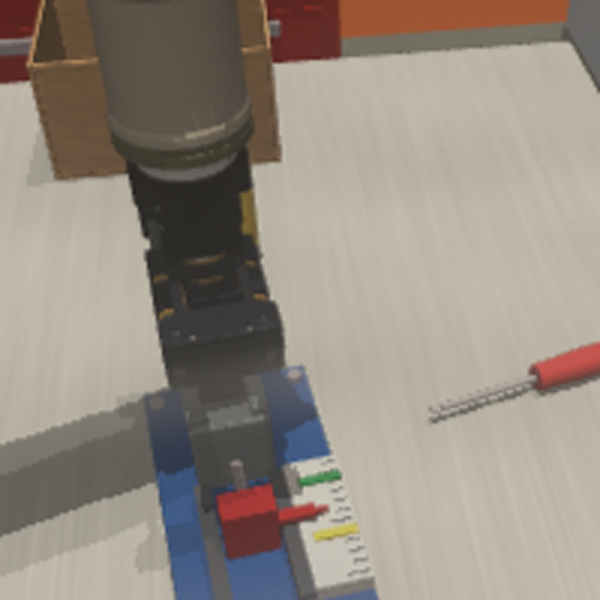

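The wrist view shows pointer (560,210) and green strip (497,200) clearly while the finger is over the wheel. Now a gentle press.

>>> arm_command(increments=[{"gripper":0,"dx":0,"dy":0,"dz":0.001,"spin":0},{"gripper":0,"dx":0,"dy":0,"dz":0.001,"spin":0},{"gripper":0,"dx":0,"dy":0,"dz":0.001,"spin":0},{"gripper":0,"dx":0,"dy":0,"dz":0.001,"spin":0},{"gripper":0,"dx":0,"dy":0,"dz":0,"spin":0},{"gripper":0,"dx":0,"dy":0,"dz":0,"spin":0},{"gripper":0,"dx":0,"dy":0,"dz":0,"spin":0},{"gripper":0,"dx":0,"dy":0,"dz":0,"spin":0}])

```text
time: 4.55
ee_pos: [0.5043, 0.1437, 0.0848]
eef_rot: [0.998, 0.061, 0.0, -0.0]
ft_force: [-1.8, -0.8, 4.9]
width: 0.0006
```

>>> arm_command(increments=[{"gripper":0,"dx":0,"dy":0,"dz":0.0005,"spin":0},{"gripper":0,"dx":0,"dy":-0.004,"dz":0,"spin":0},{"gripper":0,"dx":0,"dy":-0.004,"dz":0,"spin":0},{"gripper":0,"dx":0,"dy":-0.004,"dz":0,"spin":0},{"gripper":0,"dx":0,"dy":-0.004,"dz":0,"spin":0},{"gripper":0,"dx":0,"dy":-0.004,"dz":0,"spin":0},{"gripper":0,"dx":0,"dy":-0.004,"dz":0,"spin":0},{"gripper":0,"dx":0,"dy":0,"dz":0,"spin":0}])

```text
time: 5.55
ee_pos: [0.5014, 0.1675, 0.0844]
eef_rot: [0.998, 0.061, 0.0, 0.0]
ft_force: [-2.3, -1.4, 6.2]
width: 0.0003
```

```bash
cat > look.py <<'E'
from m import *
import sys
n=sys.argv[1]
s=read_state();print('t',round(s['time'],2),np.round(s['ee_pos'],4),np.round(s['ft_force'],1))
snap('wrist',n)
th=np.radians(7.05);ex=np.array([np.cos(th),np.sin(th)]);ey=np.array([-np.sin(th),np.cos(th)]);O=np.array([.51722,.03883])
i,b=blobs(n,'green')
for x in b:
    q=onz(i,x[1],.0256)[:2]-O;print('green',np.round(x[1],1),np.round([q@ex,q@ey],4))
i,b=blobs(n,'red')
for st,ce,m in b:
    ys,xs=np.nonzero(m)
    if st[1]<60 or st[1]>230: continue
    rows=range(ys.min(),ys.min()+6)
    print('red rows',[(rr,round(xs[ys==rr].mean(),1),int((ys==rr).sum())) for rr in rows])
    for rr in rows[:4]:
        q=onz(i,(xs[ys==rr].mean(),rr),.033)[:2]-O; print(' ptr',np.round([q@ex,q@ey],4))
E
python3 look.py w5; python3 -c "
from h import *
crop('w5',280,100,480,250,3)"
```

```text
t 5.55 [0.5014 0.1675 0.0844] [-2.3 -1.4  6.2]
green [362. 135.] [0.0592 0.0408]
red rows [(138, np.float64(399.5), 4), (139, np.float64(398.5), 6), (140, np.float64(399.0), 3), (141, np.float64(398.5), 4), (142, np.float64(398.5), 4), (143, np.float64(398.5), 4)]
 ptr [0.0571 0.0139]
 ptr [0.0563 0.0146]
 ptr [0.0555 0.0141]
 ptr [0.0548 0.0144]
```

View pics/w5_c280_100.png

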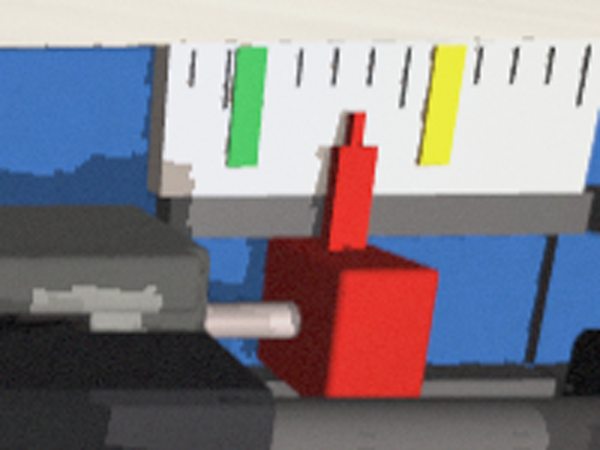

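>>> arm_command(increments=[{"gripper":0,"dx":0,"dy":0,"dz":-0.005,"spin":0},{"gripper":0,"dx":0,"dy":0.024,"dz":0,"spin":0},{"gripper":0,"dx":0,"dy":0,"dz":0.002,"spin":0},{"gripper":0,"dx":0,"dy":0,"dz":0.003,"spin":0},{"gripper":0,"dx":0,"dy":-0.0065,"dz":0,"spin":0},{"gripper":0,"dx":0,"dy":-0.0065,"dz":0,"spin":0},{"gripper":0,"dx":0,"dy":-0.0065,"dz":0,"spin":0},{"gripper":0,"dx":0,"dy":-0.0065,"dz":0,"spin":0}])

```text
time: 6.6
ee_pos: [0.501, 0.1701, 0.0849]
eef_rot: [0.998, 0.062, 0.0, 0.0]
ft_force: [-0.6, -3.5, 4.4]
width: 0.0002
```

```bash
python3 look.py w6
```

```text
t 6.6 [0.501  0.1701 0.0849] [-0.6 -3.5  4.4]
green [364.8 134.9] [0.0591 0.041 ]
red rows [(138, np.float64(393.0), 5), (139, np.float64(393.0), 5), (140, np.float64(393.0), 5), (141, np.float64(393.5), 4), (142, np.float64(393.0), 5), (143, np.float64(393.0), 5)]
 ptr [0.057  0.0214]
 ptr [0.0562 0.0213]
 ptr [0.0554 0.0212]
 ptr [0.0546 0.0207]
```

>>> arm_command(increments=[{"gripper":0,"dx":0,"dy":0,"dz":-0.005,"spin":0},{"gripper":0,"dx":0,"dy":0.026,"dz":0,"spin":0},{"gripper":0,"dx":0,"dy":0,"dz":0.002,"spin":0},{"gripper":0,"dx":0,"dy":0,"dz":0.003,"spin":0},{"gripper":0,"dx":0,"dy":-0.0065,"dz":0,"spin":0},{"gripper":0,"dx":0,"dy":-0.0065,"dz":0,"spin":0},{"gripper":0,"dx":0,"dy":-0.0065,"dz":0,"spin":0},{"gripper":0,"dx":0,"dy":-0.0065,"dz":0,"spin":0}])

```text
time: 7.65
ee_pos: [0.5011, 0.1702, 0.0851]
eef_rot: [0.998, 0.062, 0.0, 0.0]
ft_force: [-1.6, -3.9, 6.5]
width: 0.0006
```

>>> arm_command(increments=[{"gripper":0,"dx":0,"dy":0,"dz":-0.005,"spin":0},{"gripper":0,"dx":0,"dy":0.026,"dz":0,"spin":0},{"gripper":0,"dx":0,"dy":0,"dz":0.002,"spin":0},{"gripper":0,"dx":0,"dy":0,"dz":0.003,"spin":0},{"gripper":0,"dx":0,"dy":-0.0065,"dz":0,"spin":0},{"gripper":0,"dx":0,"dy":-0.0065,"dz":0,"spin":0},{"gripper":0,"dx":0,"dy":-0.0065,"dz":0,"spin":0},{"gripper":0,"dx":0,"dy":-0.0065,"dz":0,"spin":0}])

```text
time: 8.65
ee_pos: [0.5014, 0.1702, 0.0852]
eef_rot: [0.998, 0.062, 0.001, 0.0]
ft_force: [-1.8, -3.7, 6.0]
width: 0.0006
```

```bash
python3 look.py w7
```

```text
t 8.65 [0.5014 0.1702 0.0852] [-1.8 -3.7  6. ]
green [364.7 135.4] [0.0591 0.041 ]
red rows [(138, np.float64(377.0), 3), (139, np.float64(376.0), 5), (140, np.float64(376.0), 5), (141, np.float64(376.5), 4), (142, np.float64(376.0), 5), (143, np.float64(376.0), 5)]
 ptr [0.0574 0.0341]
 ptr [0.0566 0.0348]
 ptr [0.0558 0.0348]
 ptr [0.055  0.0343]
```

>>> arm_command(increments=[{"gripper":0,"dx":0,"dy":0,"dz":-0.005,"spin":0},{"gripper":0,"dx":0,"dy":0.026,"dz":0,"spin":0},{"gripper":0,"dx":0,"dy":0,"dz":0.002,"spin":0},{"gripper":0,"dx":0,"dy":0,"dz":0.003,"spin":0},{"gripper":0,"dx":0,"dy":-0.006,"dz":0,"spin":0},{"gripper":0,"dx":0,"dy":-0.006,"dz":0,"spin":0},{"gripper":0,"dx":0,"dy":-0.006,"dz":0,"spin":0},{"gripper":0,"dx":0,"dy":0,"dz":0,"spin":0}])

```text
time: 9.7
ee_pos: [0.5024, 0.1627, 0.0856]
eef_rot: [0.998, 0.062, 0.001, -0.0]
ft_force: [-4.3, -3.4, 17.2]
width: 0.0004
```

```bash
python3 look.py w8;python3 -c "
from h import *
crop('w8',320,110,420,180,6)"
```

```text
t 9.7 [0.5024 0.1627 0.0856] [-4.3 -3.4 17.2]
green [355.2 133. ] [0.0613 0.0413]
red rows [(139, np.float64(361.0), 5), (140, np.float64(361.0), 5), (141, np.float64(361.0), 5), (142, np.float64(361.0), 3), (143, np.float64(360.5), 4), (144, np.float64(360.5), 4)]
 ptr [0.0568 0.039 ]
 ptr [0.056  0.0389]
 ptr [0.0553 0.0389]
 ptr [0.0545 0.0388]
```

View pics/w8_c320_110.png

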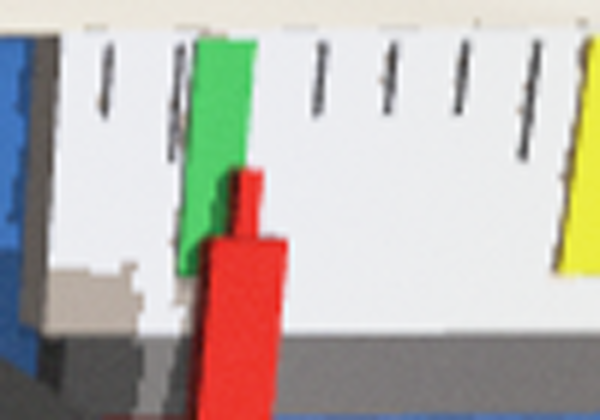

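>>> arm_command(increments=[{"gripper":0,"dx":0,"dy":-0.0035,"dz":0,"spin":0},{"gripper":0,"dx":0,"dy":-0.0035,"dz":0,"spin":0},{"gripper":0,"dx":0,"dy":0,"dz":0,"spin":0},{"gripper":0,"dx":0,"dy":0,"dz":-0.005,"spin":0},{"gripper":0,"dx":-0.01,"dy":0.04,"dz":-0.02,"spin":0},{"gripper":0,"dx":-0.01,"dy":0.03,"dz":0,"spin":0},{"gripper":0,"dx":0,"dy":0.02,"dz":0,"spin":0},{"gripper":0,"dx":0,"dy":0,"dz":0,"spin":0}])

```text
time: 10.75
ee_pos: [0.4924, 0.0761, 0.109]
eef_rot: [0.998, 0.061, -0.0, 0.0]
ft_force: [0.0, 0.3, 0.2]
width: 0.0004
```

```bash
python3 look.py w9;python3 -c "
from h import *
crop('w9',200,90,310,190,5)"
```

```text
t 10.75 [0.4924 0.0761 0.109 ] [0.  0.3 0.2]
green [251.6 104.9] [0.0639 0.0412]
red rows [(113, np.float64(252.5), 4), (114, np.float64(252.5), 4), (115, np.float64(252.5), 4), (116, np.float64(253.0), 3), (117, np.float64(253.0), 3), (118, np.float64(253.0), 3)]
 ptr [0.0567 0.0404]
 ptr [0.0559 0.0404]
 ptr [0.0551 0.0404]
 ptr [0.0543 0.04  ]
```

View pics/w9_c200_90.png

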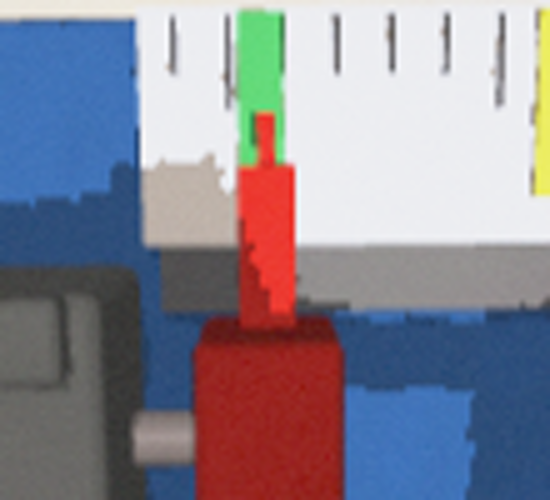

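```bash
python3 - <<'E'
from h import *
im,i=load('w9'); 
for r_ in (95,100,104,108,110): 
    b=im[r_,235:270].astype(int); w=np.clip(b[:,1]-np.maximum(b[:,2],b[:,0]),0,None); print('g',r_,round((w*np.arange(235,270)).sum()/w.sum(),2),w.max())
for r_ in (114,116,118,120): 
    b=im[r_,235:270].astype(int); w=np.clip(b[:,2]-np.maximum(b[:,1],b[:,0]),0,None);w[w<40]=0; print('r',r_,round((w*np.arange(235,270)).sum()/w.sum(),2))
E
```

```text
g 95 251.55 96
g 100 251.6 97
g 104 251.57 97
g 108 251.54 97
g 110 251.66 97
r 114 252.58
r 116 252.69
r 118 252.74
r 120 253.0
```

>>> arm_command(increments=[{"gripper":0,"dx":0.01,"dy":-0.04,"dz":0,"spin":0},{"gripper":0,"dx":0.01,"dy":-0.04,"dz":0,"spin":0},{"gripper":0,"dx":0,"dy":0,"dz":0.018,"spin":0},{"gripper":0,"dx":0,"dy":0,"dz":0.005,"spin":0},{"gripper":0,"dx":0,"dy":0,"dz":0.002,"spin":0},{"gripper":0,"dx":0,"dy":-0.002,"dz":0,"spin":0},{"gripper":0,"dx":0,"dy":-0.002,"dz":0,"spin":0},{"gripper":0,"dx":0,"dy":0,"dz":0,"spin":0}])

```text
time: 11.8
ee_pos: [0.5011, 0.162, 0.085]
eef_rot: [0.998, 0.061, -0.001, 0.0]
ft_force: [-8.5, -2.3, 15.5]
width: 0.0005
```

>>> arm_command(increments=[{"gripper":0,"dx":0,"dy":0,"dz":-0.005,"spin":0},{"gripper":0,"dx":-0.01,"dy":0.034,"dz":-0.02,"spin":0},{"gripper":0,"dx":-0.01,"dy":0.03,"dz":0,"spin":0},{"gripper":0,"dx":0,"dy":0.02,"dz":0,"spin":0},{"gripper":0,"dx":0,"dy":0,"dz":0,"spin":0},{"gripper":0,"dx":0,"dy":0,"dz":0,"spin":0},{"gripper":0,"dx":0,"dy":0,"dz":0,"spin":0},{"gripper":0,"dx":0,"dy":0,"dz":0,"spin":0}])

```text
time: 12.8
ee_pos: [0.4923, 0.0774, 0.109]
eef_rot: [0.998, 0.062, -0.0, -0.0]
ft_force: [-0.1, 0.3, 0.2]
width: 0.0006
```

```bash
cat > px.py <<'E'
from h import *
import sys
im,i=load(sys.argv[1]);a=int(sys.argv[2]);b_=int(sys.argv[3])
def row(r_,ch):
    b=im[r_,a:b_].astype(int);o=[c for c in range(3) if c!=ch]
    w=np.clip(b[:,ch]-np.maximum(b[:,o[0]],b[:,o[1]]),0,None);w[w<40]=0
    return round((w*np.arange(a,b_)).sum()/max(w.sum(),1),2), int((w>0).sum())
for r_ in range(94,132,3): print(r_,'g',row(r_,1),'r',row(r_,2))
E
python3 look.py w10; python3 px.py w10 235 270
```

```text
t 12.8 [0.4923 0.0774 0.109 ] [-0.1  0.3  0.2]
green [253.4 104.7] [0.0641 0.0412]
red rows [(113, np.float64(254.0), 3), (114, np.float64(254.0), 3), (115, np.float64(254.0), 3), (116, np.float64(254.0), 3), (117, np.float64(254.0), 3), (118, np.float64(254.0), 3)]
 ptr [0.0568 0.0407]
 ptr [0.056  0.0407]
 ptr [0.0552 0.0407]
 ptr [0.0543 0.0407]
94 g (np.float64(253.48), 10) r (np.float64(0.0), 0)
97 g (np.float64(253.44), 10) r (np.float64(0.0), 0)
100 g (np.float64(253.19), 9) r (np.float64(0.0), 0)
103 g (np.float64(253.2), 9) r (np.float64(0.0), 0)
106 g (np.float64(253.15), 9) r (np.float64(0.0), 0)
109 g (np.float64(253.43), 10) r (np.float64(0.0), 0)
112 g (np.float64(253.42), 7) r (np.float64(254.05), 3)
115 g (np.float64(252.87), 5) r (np.float64(254.02), 3)
118 g (np.float64(252.93), 5) r (np.float64(254.02), 3)
121 g (np.float64(252.32), 4) r (np.float64(254.03), 3)
124 g (np.float64(0.0), 0) r (np.float64(254.08), 11)
127 g (np.float64(0.0), 0) r (np.float64(253.91), 12)
130 g (np.float64(0.0), 0) r (np.float64(253.9), 12)
```

Pointer centre now within about 0.5 mm of the strip's middle (cols 254.0 vs 253.4, ~1.2 px/mm), seen from straight above. Next: the tube.

```bash
python3 - <<'E'
from h import *
im,i=load('wrist3')
th=np.radians(7.05);ex=np.array([np.cos(th),np.sin(th)]);ey=np.array([-np.sin(th),np.cos(th)]);O=np.array([.51722,.03883])
g=im.mean(2)
print([int(x) for x in g[195,335:435:1]])
for c in (341,351,423,424,425,426):
    q=onz(i,(c,195),.050)[:2]-O;print(c,np.round([q@ex,q@ey],4))
crop('wrist3',320,160,450,240,5)
E
```

```text
[125, 89, 81, 85, 57, 21, 23, 16, 12, 19, 15, 24, 23, 22, 26, 48, 51, 219, 234, 235, 235, 234, 234, 235, 235, 234, 235, 234, 234, 234, 234, 235, 234, 235, 234, 234, 234, 233, 233, 234, 233, 233, 233, 233, 233, 233, 234, 233, 232, 233, 233, 232, 231, 233, 233, 231, 232, 232, 232, 232, 233, 232, 233, 232, 231, 232, 231, 232, 233, 232, 231, 233, 231, 232, 231, 231, 231, 231, 230, 231, 231, 231, 231, 231, 231, 232, 230, 231, 231, 162, 67, 64, 212, 227, 228, 228, 229, 228, 229, 228]
341 [ 0.0063 -0.1069]
351 [ 0.0062 -0.12  ]
423 [ 0.0057 -0.2137]
424 [ 0.0057 -0.215 ]
425 [ 0.0057 -0.2163]
426 [ 0.0057 -0.2176]
```

View pics/wrist3_c320_160.png

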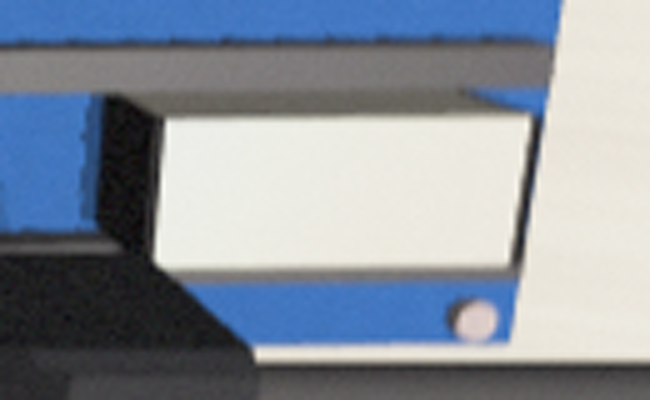

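>>> arm_command(increments=[{"gripper":0,"dx":0.005,"dy":0.04,"dz":0,"spin":0},{"gripper":0,"dx":0.005,"dy":0.05,"dz":0,"spin":0},{"gripper":0,"dx":0.005,"dy":0.05,"dz":0,"spin":0},{"gripper":0,"dx":0.005,"dy":0.05,"dz":0,"spin":0},{"gripper":0,"dx":0,"dy":0.05,"dz":0,"spin":0},{"gripper":0,"dx":0,"dy":0.04,"dz":0,"spin":0},{"gripper":0,"dx":0,"dy":0.01,"dz":0,"spin":0},{"gripper":0,"dx":0,"dy":0,"dz":0,"spin":0}])

```text
time: 13.85
ee_pos: [0.5477, -0.2084, 0.1088]
eef_rot: [0.998, 0.061, -0.0, -0.0]
ft_force: [1.0, 0.6, 0.7]
width: 0.0007
```

```bash
python3 - <<'E'
from h import *
s=read_state();th=np.radians(7.05);ex=np.array([np.cos(th),np.sin(th)]);ey=np.array([-np.sin(th),np.cos(th)]);O=np.array([.51722,.03883])
q=s['ee_pos'][:2]-O;print(s['time'],s['ee_pos'],q@ex,q@ey,s['joint_positions'])
im,i=snap('wrist','w11');cv2.imwrite('pics/w11b.png',cv2.resize(im,None,fx=1.5,fy=1.5));snap('side','s11');crop('s11',130,150,330,384,2.5)
E
```

```text
13.85 [ 0.54773545 -0.20838906  0.10878684] -5.78074961153749e-05 -0.2490952679157985 [ 0.15625926  0.33408518  0.15593912  1.71252241 -0.05741422  1.09977748
 -1.11855849]
```

View pics/w11b.png

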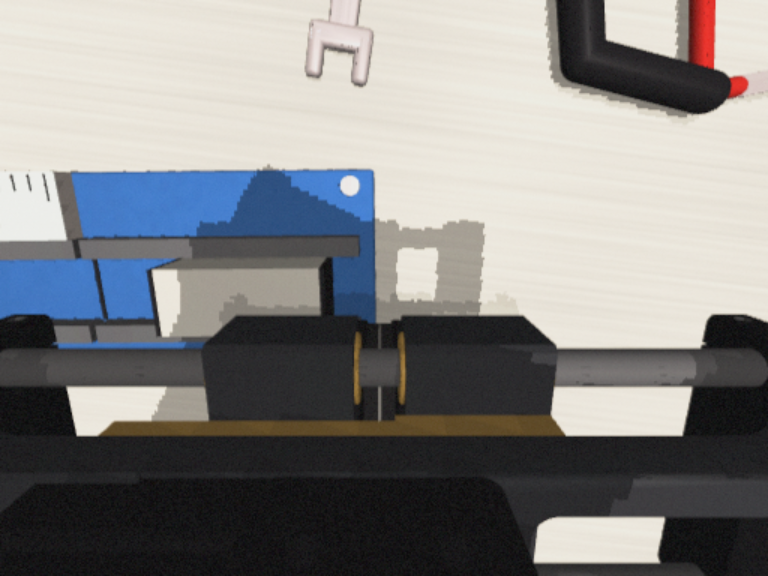

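View pics/s11_c130_150.png

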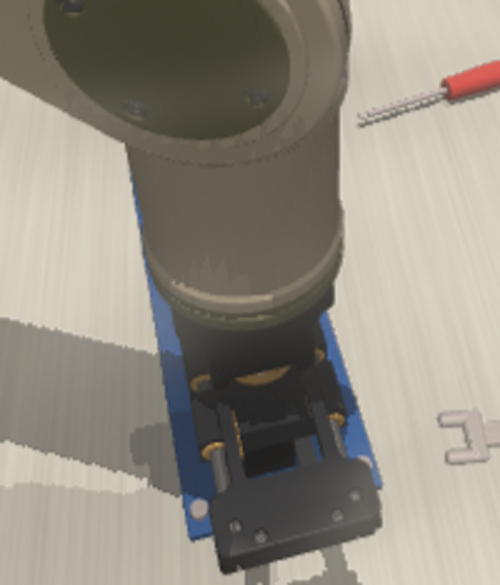

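Tube's outer end (px 331,262) lies ahead of the fingers with a gap; lowering behind it.

>>> arm_command(increments=[{"gripper":0,"dx":0,"dy":0,"dz":0.02,"spin":0},{"gripper":0,"dx":0,"dy":0,"dz":0.02,"spin":0},{"gripper":0,"dx":0,"dy":0,"dz":0.02,"spin":0},{"gripper":0,"dx":0,"dy":0,"dz":0.012,"spin":0},{"gripper":0,"dx":0,"dy":0,"dz":0.002,"spin":0},{"gripper":0,"dx":0,"dy":0,"dz":0,"spin":0},{"gripper":0,"dx":0,"dy":-0.005,"dz":0,"spin":0},{"gripper":0,"dx":0,"dy":-0.005,"dz":0,"spin":0}])

```text
time: 14.95
ee_pos: [0.5468, -0.1983, 0.0356]
eef_rot: [0.998, 0.061, 0.0, 0.0]
ft_force: [0.3, -0.4, -0.1]
width: 0.0003
```

>>> arm_command(increments=[{"gripper":0,"dx":0,"dy":-0.005,"dz":0,"spin":0},{"gripper":0,"dx":0,"dy":-0.007,"dz":0,"spin":0},{"gripper":0,"dx":0,"dy":-0.008,"dz":0,"spin":0},{"gripper":0,"dx":0,"dy":-0.008,"dz":0,"spin":0},{"gripper":0,"dx":0,"dy":-0.008,"dz":0,"spin":0},{"gripper":0,"dx":0,"dy":-0.008,"dz":0,"spin":0},{"gripper":0,"dx":0,"dy":-0.008,"dz":0,"spin":0},{"gripper":0,"dx":0,"dy":-0.008,"dz":0,"spin":0}])

```text
time: 15.95
ee_pos: [0.5392, -0.1387, 0.0351]
eef_rot: [0.998, 0.061, 0.0, 0.0]
ft_force: [0.0, -1.8, 1.8]
width: 0.0007
```

```bash
python3 - <<'E'
from h import *
s=read_state();th=np.radians(7.05);ex=np.array([np.cos(th),np.sin(th)]);ey=np.array([-np.sin(th),np.cos(th)]);O=np.array([.51722,.03883])
q=s['ee_pos'][:2]-O;print(s['time'],s['ee_pos'],q@ex,q@ey)
im,i=snap('wrist','w12');cv2.imwrite('pics/w12b.png',cv2.resize(im,None,fx=1.5,fy=1.5))
E
```

```text
15.95 [ 0.53915887 -0.13870803  0.03514096] -1.7213835712077163e-05 -0.17888841464388627
```

View pics/w12b.png

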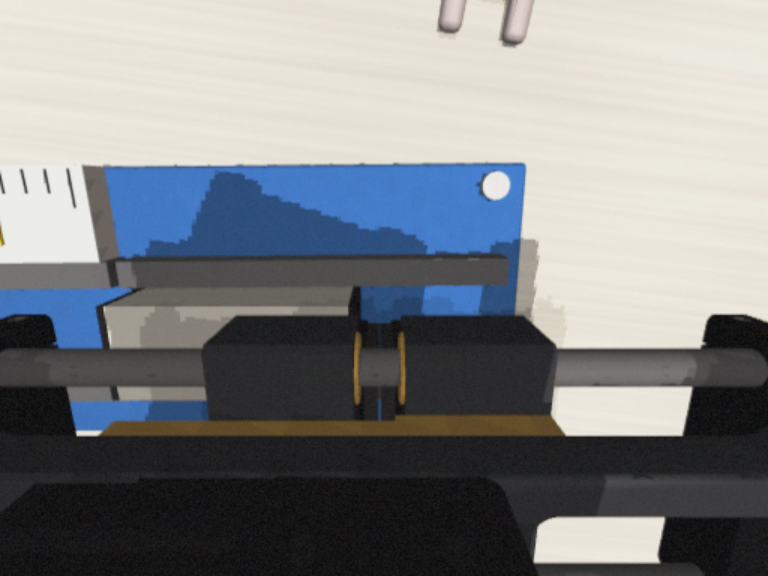

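Tube is being pushed at its outer end (px 357,290) with about 2 N. Continue to about 12 mm short.

>>> arm_command(increments=[{"gripper":0,"dx":0,"dy":-0.009,"dz":0,"spin":0},{"gripper":0,"dx":0,"dy":-0.01,"dz":0,"spin":0},{"gripper":0,"dx":0,"dy":-0.01,"dz":0,"spin":0},{"gripper":0,"dx":0,"dy":-0.01,"dz":0,"spin":0},{"gripper":0,"dx":0,"dy":-0.01,"dz":0,"spin":0},{"gripper":0,"dx":0,"dy":-0.01,"dz":0,"spin":0},{"gripper":0,"dx":0,"dy":-0.008,"dz":0,"spin":0},{"gripper":0,"dx":0,"dy":-0.005,"dz":0,"spin":0}])

```text
time: 17.0
ee_pos: [0.5303, -0.0671, 0.0351]
eef_rot: [0.998, 0.062, 0.0, -0.0]
ft_force: [-0.3, -1.4, -0.3]
width: 0.0008
```

```bash
cat > v.py <<'E'
from h import *
import sys
n=sys.argv[1]
s=read_state();th=np.radians(7.05);ex=np.array([np.cos(th),np.sin(th)]);ey=np.array([-np.sin(th),np.cos(th)]);O=np.array([.51722,.03883])
q=s['ee_pos'][:2]-O;print(s['time'],s['ee_pos'],q@ex,q@ey,'fy',s['ft_force'][:2]@ey)
im,i=snap('wrist',n);cv2.imwrite(f'pics/{n}b.png',cv2.resize(im,None,fx=1.5,fy=1.5))
E
python3 v.py w13
```

```text
17.0 [ 0.53026003 -0.0670731   0.03506301] -5.6628980929121215e-05 -0.10670288857950941 fy -1.3214226781689218
```

View pics/w13b.png

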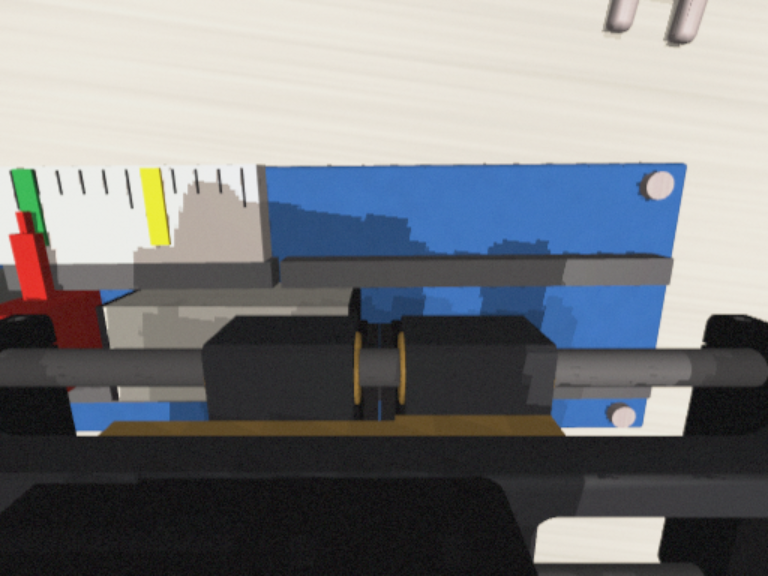

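```bash
python3 - <<'E'
from h import *
im,i=load('w13');th=np.radians(7.05);ex=np.array([np.cos(th),np.sin(th)]);ey=np.array([-np.sin(th),np.cos(th)]);O=np.array([.51722,.03883])
crop('w13',0,100,260,280,3)
for n,p,z in(('cap +y',(69,205),.05),('cap -y',(236,200),.05),('stop',(66.5,196),.055)):
    q=onz(i,p,z)[:2]-O;print(n,q@ex,q@ey)
E
```

```text
cap +y 0.021905368013662677 0.00037215025378281813
cap -y 0.024993025604626986 -0.09666533786855225
stop 0.028678837259278077 -0.002700580046056457
```

View pics/w13_c0_100.png

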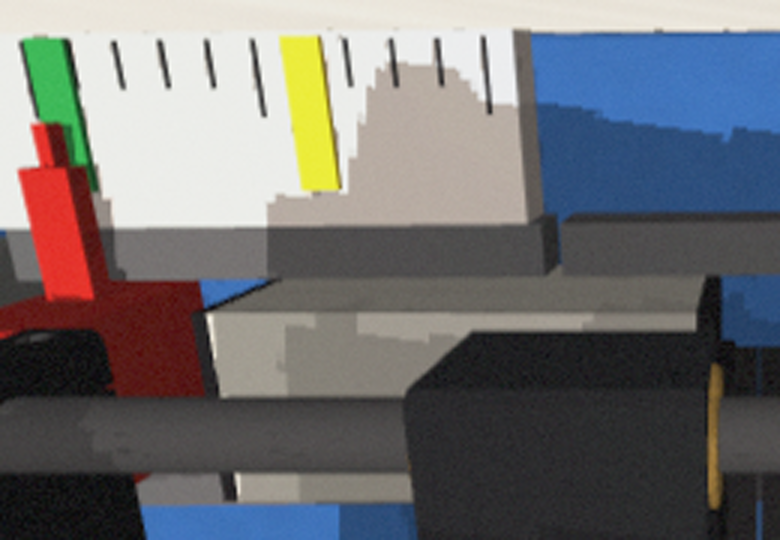

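Tube's front end is still ~27 mm from the stop face (black cap edge at col 69, stop face seen behind it). Push 20 mm more.

>>> arm_command(increments=[{"gripper":0,"dx":0,"dy":-0.002,"dz":0,"spin":0},{"gripper":0,"dx":0,"dy":-0.004,"dz":0,"spin":0},{"gripper":0,"dx":0,"dy":-0.004,"dz":0,"spin":0},{"gripper":0,"dx":0,"dy":-0.004,"dz":0,"spin":0},{"gripper":0,"dx":0,"dy":-0.003,"dz":0,"spin":0},{"gripper":0,"dx":0,"dy":-0.002,"dz":0,"spin":0},{"gripper":0,"dx":0,"dy":-0.001,"dz":0,"spin":0},{"gripper":0,"dx":0,"dy":0,"dz":0,"spin":0}])

```text
time: 18.05
ee_pos: [0.5279, -0.0476, 0.0351]
eef_rot: [0.998, 0.061, 0.0, -0.0]
ft_force: [0.3, -0.5, -0.4]
width: 0.0009
```

```bash
python3 v.py w14; python3 - <<'E'
from h import *
crop('w14',0,100,260,280,3)
snap('side','s14');crop('s14',150,150,320,330,3)
E
```

```text
18.05 [ 0.52787422 -0.04762161  0.0350532 ] -3.7009156909401614e-05 -0.08710563470372225 fy -0.571412774233046
```

View pics/w14_c0_100.png

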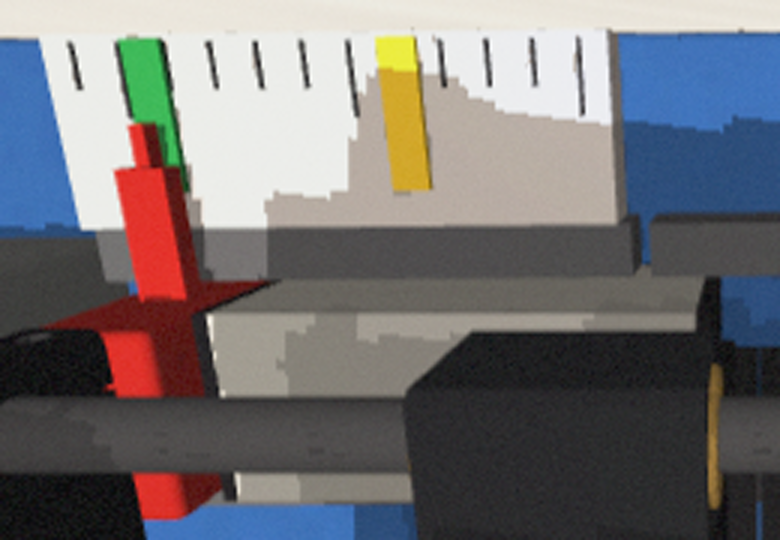

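View pics/s14_c150_150.png

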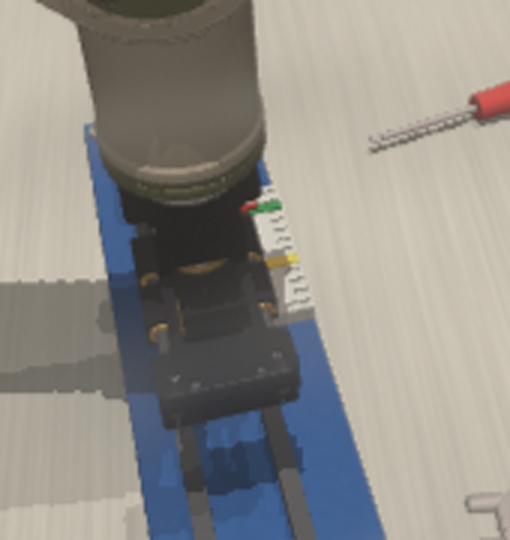

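Gap now ≈8 mm, stop unmoved. Push 5 mm, then creep.

>>> arm_command(increments=[{"gripper":0,"dx":0,"dy":-0.001,"dz":0,"spin":0},{"gripper":0,"dx":0,"dy":-0.001,"dz":0,"spin":0},{"gripper":0,"dx":0,"dy":-0.001,"dz":0,"spin":0},{"gripper":0,"dx":0,"dy":-0.001,"dz":0,"spin":0},{"gripper":0,"dx":0,"dy":-0.001,"dz":0,"spin":0},{"gripper":0,"dx":0,"dy":0,"dz":0,"spin":0},{"gripper":0,"dx":0,"dy":0,"dz":0,"spin":0},{"gripper":0,"dx":0,"dy":0,"dz":0,"spin":0}])

```text
time: 19.15
ee_pos: [0.5273, -0.0427, 0.035]
eef_rot: [0.998, 0.061, 0.0, -0.0]
ft_force: [0.2, -0.2, -0.5]
width: 0.0009
```

>>> arm_command(increments=[{"gripper":0,"dx":0,"dy":-0.0005,"dz":0,"spin":0},{"gripper":0,"dx":0,"dy":0,"dz":0,"spin":0},{"gripper":0,"dx":0,"dy":-0.0005,"dz":0,"spin":0},{"gripper":0,"dx":0,"dy":0,"dz":0,"spin":0},{"gripper":0,"dx":0,"dy":0,"dz":0,"spin":0},{"gripper":0,"dx":0,"dy":0,"dz":0,"spin":0},{"gripper":0,"dx":0,"dy":0,"dz":0,"spin":0},{"gripper":0,"dx":0,"dy":0,"dz":0,"spin":0}])

```text
time: 20.15
ee_pos: [0.5273, -0.0425, 0.0351]
eef_rot: [0.998, 0.061, 0.0, 0.0]
ft_force: [1.9, -5.5, -0.8]
width: 0.0007
```

```bash
python3 v.py w15; python3 - <<'E'
from h import *
crop('w15',0,100,260,280,3)
E
```

```text
20.15 [ 0.52726402 -0.04249063  0.03510434] -1.2839799729508618e-05 -0.0819385539048652 fy -5.65552013663353
```

View pics/w15_c0_100.png

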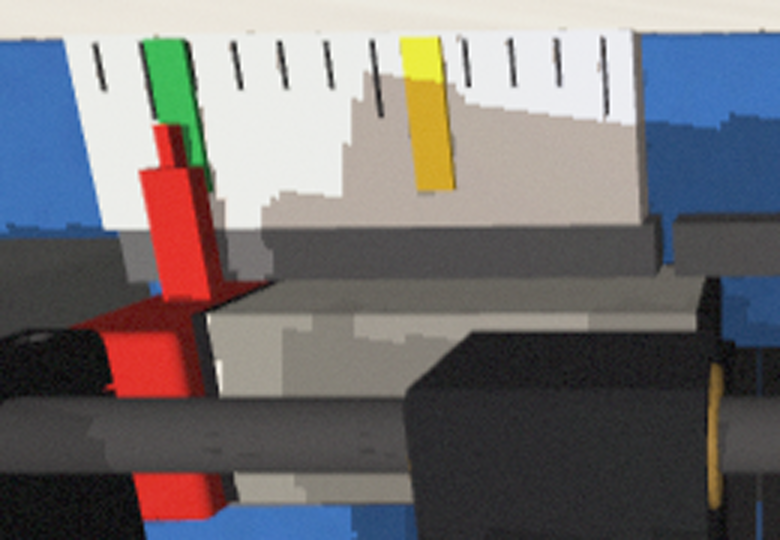

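Force rose from ~0 to 5.7 N with only 0.2 mm motion: contact likely. One 0.4 mm more to confirm (expecting ~8–9 N, well under 18 N).

>>> arm_command(increments=[{"gripper":0,"dx":0,"dy":-0.0004,"dz":0,"spin":0},{"gripper":0,"dx":0,"dy":0,"dz":0,"spin":0},{"gripper":0,"dx":0,"dy":0,"dz":0,"spin":0},{"gripper":0,"dx":0,"dy":0,"dz":0,"spin":0},{"gripper":0,"dx":0,"dy":0,"dz":0,"spin":0},{"gripper":0,"dx":0,"dy":0,"dz":0,"spin":0},{"gripper":0,"dx":0,"dy":0,"dz":0,"spin":0},{"gripper":0,"dx":0,"dy":0,"dz":0,"spin":0}])

```text
time: 21.2
ee_pos: [0.5273, -0.0425, 0.0352]
eef_rot: [0.998, 0.061, 0.0, 0.001]
ft_force: [1.3, -6.8, -0.9]
width: 0.0004
```

>>> arm_command(increments=[{"gripper":0,"dx":0,"dy":0.005,"dz":0,"spin":0},{"gripper":0,"dx":0,"dy":0.025,"dz":0,"spin":0},{"gripper":0,"dx":0,"dy":0,"dz":-0.03,"spin":0},{"gripper":0,"dx":0,"dy":0,"dz":-0.05,"spin":0},{"gripper":0,"dx":-0.01,"dy":-0.04,"dz":0,"spin":0},{"gripper":0,"dx":-0.02,"dy":-0.05,"dz":0,"spin":0},{"gripper":0,"dx":-0.02,"dy":-0.05,"dz":0,"spin":0},{"gripper":0,"dx":-0.02,"dy":0,"dz":0,"spin":0}])

```text
time: 22.2
ee_pos: [0.4427, 0.0633, 0.1151]
eef_rot: [0.998, 0.065, -0.0, -0.001]
ft_force: [1.1, -0.9, 0.5]
width: 0.0002
```

```bash
python3 v.py w16; python3 look.py w17; python3 - <<'E'
from h import *
crop('w17',170,80,380,240,3.5)
E
```

```text
22.2 [0.44271434 0.06333979 0.11511922] -0.07093413089530545 0.03346896414458138 fy -1.0245927762651685
t 22.25 [0.4409 0.061  0.1148] [-0.9 -0.6 -0.5]
green [242.7  37.8] [0.0656 0.0409]
```

View pics/w17_c170_80.png

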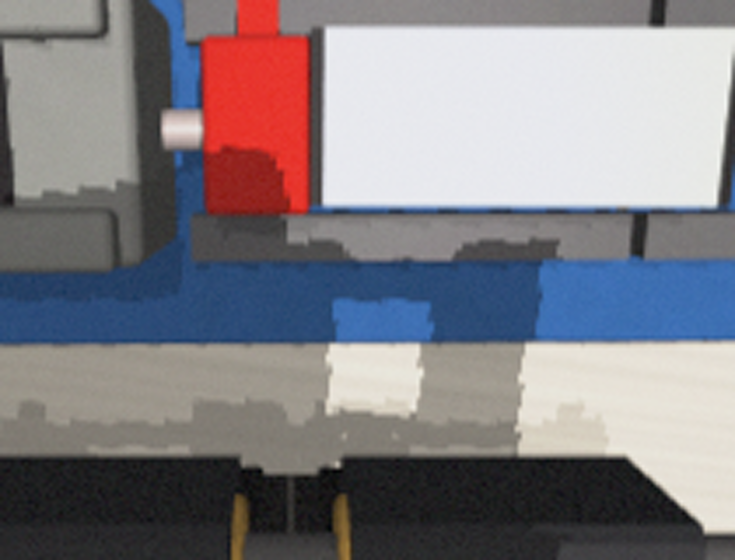

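Seen from above, the tube's black cap (x≈312) touches the red stop's face (x≈309), no channel visible between. Check the pointer on green and the bystanders.

>>> arm_command(increments=[{"gripper":0,"dx":0.02,"dy":-0.003,"dz":-0.02,"spin":0},{"gripper":0,"dx":0.02,"dy":0,"dz":0,"spin":0},{"gripper":0,"dx":0.01,"dy":0,"dz":0,"spin":0},{"gripper":0,"dx":0,"dy":0,"dz":0,"spin":0},{"gripper":0,"dx":0,"dy":0,"dz":0,"spin":0},{"gripper":0,"dx":0,"dy":0,"dz":0,"spin":0},{"gripper":0,"dx":0,"dy":0,"dz":0,"spin":0},{"gripper":0,"dx":0,"dy":0,"dz":0,"spin":0}])

```text
time: 23.3
ee_pos: [0.4933, 0.0683, 0.1352]
eef_rot: [0.998, 0.061, 0.0, -0.0]
ft_force: [0.3, -0.4, -0.1]
width: 0.0001
```

```bash
python3 look.py w18; python3 px.py w18 225 280; python3 - <<'E'
from h import *
crop('w18',180,80,340,200,4.5); snap('scene','sc18')
E
```

```text
t 23.3 [0.4933 0.0683 0.1352] [ 0.3 -0.4 -0.1]
green [243.6 106.6] [0.064  0.0413]
red rows [(114, np.float64(244.0), 3), (115, np.float64(244.5), 2), (116, np.float64(244.0), 3), (117, np.float64(244.0), 3), (118, np.float64(244.0), 3), (119, np.float64(244.0), 3)]
 ptr [0.0568 0.0408]
 ptr [0.0559 0.0403]
 ptr [0.055  0.0408]
 ptr [0.0541 0.0408]
94 g (np.float64(0.0), 0) r (np.float64(0.0), 0)
97 g (np.float64(243.58), 8) r (np.float64(0.0), 0)
100 g (np.float64(243.6), 8) r (np.float64(0.0), 0)
103 g (np.float64(243.63), 8) r (np.float64(0.0), 0)
106 g (np.float64(243.55), 8) r (np.float64(0.0), 0)
109 g (np.float64(243.54), 8) r (np.float64(0.0), 0)
112 g (np.float64(243.61), 8) r (np.float64(0.0), 0)
115 g (np.float64(242.82), 4) r (np.float64(244.1), 3)
118 g (np.float64(243.43), 5) r (np.float64(244.03), 3)
121 g (np.float64(242.97), 4) r (np.float64(244.04), 3)
124 g (np.float64(0.0), 0) r (np.float64(244.56), 11)
127 g (np.float64(0.0), 0) r (np.float64(244.75), 11)
130 g (np.float64(0.0), 0) r (np.float64(244.79), 11)
```

View pics/w18_c180_80.png

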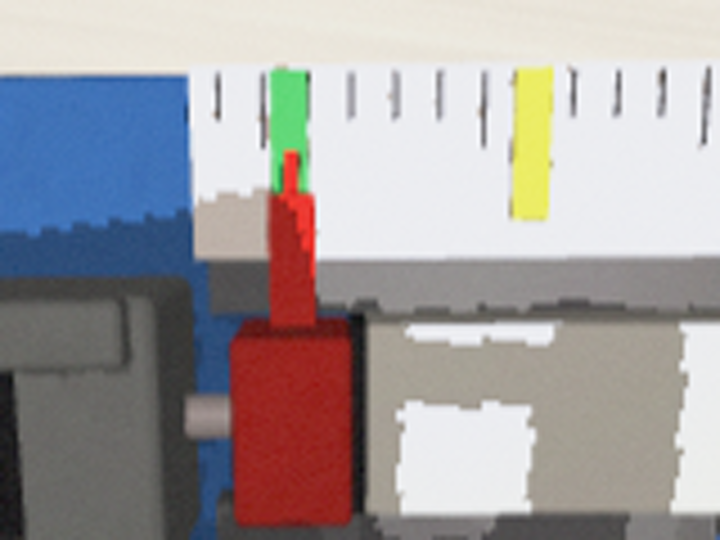

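View pics/sc18.png

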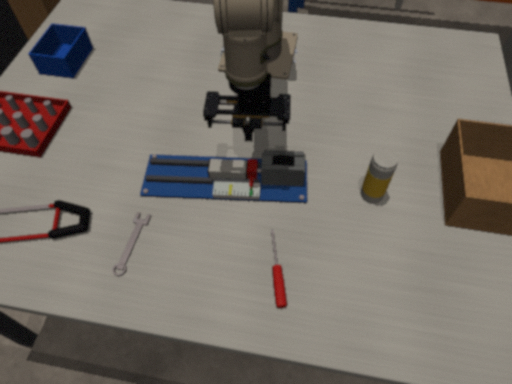

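Pointer at col 244.0 against green 243.6 (about 0.5 mm), tube cap against the stop, gripper clear of everything, and the bystanders where they were. Handing in.

```bash
python3 -c "
from bench import job
print(job.close_job())"
```

```text
the job is handed in; nothing more can be done
None
```

The red pointer stands on the green marker, the tube rests against the red stop, and I handed the job in at about 23 s; it reported no verdict.

- **Thumbwheel:** I rolled it with the closed fingertips in six strokes towards +y plus a small correction. This carried the pointer about 33 mm, from beside the yellow marker onto the green one, and I moved the stop only by its wheel.
- **Tube:** I pushed it by its outer end until the force rose to about 7 N with no further motion. That is below the 18 N that would shift the stop. Then I backed the fingers off and lifted clear.

**Last checks, seen from nearly straight above:**
- The pointer is 0.3–0.5 mm to the −y side of the green strip's middle, about the same as before the push.
- The tube's black end cap meets the stop's face with no gap visible.
- The wrench, screwdriver and spray can look unmoved in the scene camera.
- The gripper was touching nothing, and the wrist force read about zero.

No check failed. Two readings were off what I expected:
- **Green strip:** the mask's lengthwise position shifted once the pointer partly covered it, so for the final checks I compared pixel columns directly.
- **Fingertips:** they turned out thinner than I assumed, so the tube made contact about 5 mm of tool travel later than first reckoned. I caught this in the pictures before the final approach.

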